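# Release the microscope stage and bring a wood sample under the lens

### The job

Get the dark brown wood sample ready for viewing. First slide the red transport lock of the microscope stage all the way out to its end stop, then lay the dark block flat in the carriage's tray and let go of it, and then slide the carriage by its blue grip fully home to its end stop under the microscope, with the block still lying in the tray. Leave the other things on the bench where they are and do not knock the microscope.

Things in the scene. Friction and masses are not known exactly. Their poses are not given: they have to be found in the camera images.
- stage: Fixed microscope stage, a dark steel rail 90 mm wide, 14 mm high. Origin on the bench under its centre line; y runs along the rail (-220 to +200 mm) towards the microscope, x across it, away from the robot, z up. A 12 mm high aluminium lock housing juts out on the robot's side at y -73 to -17, to x -170 mm, with a 24 mm high end stop at its outer end. Position and yaw vary.
- scope: The microscope, fixed to the stage; the stage's origin and axes. Black objective and white head (radius up to 56 mm) above the rail at x 0, y 110 mm; underside 108 mm above the bench, head top 350 mm; eyepieces point up and away from the robot. Column at x 50, y 250 mm, 380 mm high, on a grey foot 20 mm high (x -40 to 130, y 205 to 315 mm).
- lock (a joint): Travel of the red transport lock in m: 0 = fully in (locked), 0.050 = at its end stop (released). It slides along the stage's -x, towards the robot's side. While it is in, its steel bolt blocks the carriage at about 0.037 m of travel. Friction about 4 N.
- lock_top (a point): Centre of the top of the red lock grip, 68 mm above the bench; the grip is 16 mm along its slide (stage x), 34 mm across (stage y), 55 mm high above the housing, free on all sides. Axes as the stage's. A 10 mm high steel bolt runs from its foot towards the rail.
- carriage (a joint): Travel of the carriage in m: 0 = fully out at the loading end, 0.160 = home against its end stop with the tray under the microscope. It slides along the stage's +y. Friction about 3 N.
- tray (a point): Centre of the carriage tray's floor, 25 mm above the bench; axes as the stage's. The tray is black, 112 mm long inside (along y) and 58 mm wide inside (along x), with aluminium rims 6 mm thick and 5 mm high.
- carriage_top (a point): Centre of the top of the blue carriage grip, 85 mm above the bench; the grip is 20 mm along the slide (stage y), 34 mm across (stage x), 60 mm high above the 30 mm wide tail on which it stands. It is 135 mm behind the tray's centre (stage -y) and moves with the carriage. Axes as the stage's.
- dark_block: The dark brown wood sample with a white paper band: a block 100 mm (its x) by 44 mm (its y) by 40 mm high, about 130 g. Origin at the centre of its underside. It may lie at any of three places, right or left.
- pale_block_a: A pale wood sample of the same size and shape as the dark one; to be left alone. Origin at the centre of its underside.
- pale_block_b: Another pale wood sample of the same size and shape; to be left alone. Origin at the centre of its underside.
- bottle: Amber bottle with a white cap, 52 mm across, 125 mm high, standing close to the stage on the robot's side; to be left alone. Origin at the centre of its underside.
- mug: White mug, 76 mm across, 90 mm high, handle at its +y; to be left alone. Origin at the centre of its underside.
- tape_roll: Yellow roll of tape lying flat, 90 mm across, 25 mm high; to be left alone. Origin at the centre of its underside.
- brush: Brush lying beyond the rail, to be left alone. Origin under its middle, length along its x.
- spatula: Spatula lying near the robot on its right, to be left alone. Origin under its middle, length along its x.
Not all that is in view belongs to the job. What is shaped like the dark_block but turquoise or yellow is not meant.

How it is judged:
On the way, in this order (a step that is already met when the one before it is completed fails the run):
1. the red lock is slid out to its end stop (within 4 mm) (value of joint lock above 0.046 m), for 0.1 s.
2. the dark block lies flat in the tray, released, with the carriage still at the loading end (x of dark_block in the frame of tray between -0.01 and 0.01 m and y of dark_block in the frame of tray between -0.01 and 0.01 m and z of dark_block in the frame of tray between -0.004 and 0.003 m and angle between dark_block's own z axis and vertical below 0.06 rad and contact force between the fingers and dark_block below 0.1 N and value of joint carriage below 0.06 m), for 0.2 s.
3. the carriage is slid home (within 4 mm) with the block in its tray (value of joint carriage above 0.156 m and x of dark_block in the frame of tray between -0.01 and 0.01 m and y of dark_block in the frame of tray between -0.01 and 0.01 m and z of dark_block in the frame of tray between -0.004 and 0.003 m and angle between dark_block's own z axis and vertical below 0.06 rad), for 0.2 s.
At the end, for the whole second after the job is handed in: The lock is within 4 mm of its released end stop, the carriage within 4 mm of its home end stop, and the dark block lies flat, at rest and released in the tray (centre within 10 mm of the tray's centre along and across) (all of step 3 and value of joint lock above 0.046 m and linear speed of dark_block below 0.02 m/s); the robot touches nothing.
It fails at once if a pale sample or another bystander (bottle, mug, tape roll, brush, spatula) is moved more than 30 mm (distance of any of pale_block_a, pale_block_b, bottle, mug, tape_roll, brush, spatula from where it was at the start of the episode above 0.03 m).
It fails at once if the microscope is struck or pushed with more than 6 N (contact force between anything else and scope above 6 N).
It also fails if it takes over 70 s, if anything falls off the work surface, if the arm or the gripper's body presses on something with over 40 N, if the wrist force passes 120 N, or if a joint passes its speed limit or range.

### The arm

A 6-joint arm with a two-finger parallel gripper is mounted at the origin on the work surface. World frame = base frame: x ahead of the robot, y to its left, z up, the work surface at z = 0. Lengths are in m, angles in rad, forces in N, time in s.
With the tool pointing down it reaches from about 0.25 to 0.775 m from the base axis. Payload 8.9 kg.
Tool frame: the origin (TCP) lies on the front face of the gripper's body, between the roots of the fingers; the fingertips stand 73 mm ahead of it and the grasp point (between the pads) lies 54 mm ahead of it; z points along the fingers, y is the line along which they close (so a half turn about z gives the same grasp; the last joint's range is limited). The gripper opens to 85 mm and grips with 20 to 120 N. Pads are 22 mm wide; open, the fingers measure 114 mm over their backs; the gripper's body (76 mm by 85 mm) begins 54 mm behind the grasp point. The pads swing forward as they close: fully open they stand 13 mm farther back than shut.
Start: joints at [1.087, 0.291, -0.153, 1.127, 0, 1.431], TCP at [0.177, 0.494, 0.304] pointing down, gripper open.
Joint ranges: [-2.52, 2.52], [-0.91, 1.74], [-1.3, 1.37], [-1.96, 2.02], [-1.52, 1.47], [-3.14, 3.14]. Speed limits (rad/s): [2.22, 2.22, 2.79, 3.14, 3.14, 3.14].

### API

Orientations are given as a rotation vector (axis times angle).
In Python, from station import monitor, vision, job gives the robot as it stands.
- The arm moves only by the tool apply_moves, never from a script. Its argument "deltas" is a list that holds one entry, the list of rows, each a list of 7 numbers: the shift along the tool's x, y, z scaled (see below), then the turn, a rotation vector about the tool's x, y, z scaled (see below), then the opening, from -1 (shut) to 1 (fully open). In form: [[[x, y, z, wx, wy, wz, gripper], ...]]. A call has 1 to 10 rows; each row is the pose to reach, as a shift and turn from the pose commanded when the call began, along the tool's axes at that moment; what a row does not reach only later rows make up. The controller multiplies each number of a shift by 0.1 m and each number of a turn by 60 degrees. A row lasts 1/10 s, in which the tool goes at most 50 mm and 8.59 degrees, less where a joint would pass 70% of its speed; a pose out of reach is approached as far as the arm can. A call with a number of a shift or a turn outside -1 to 1 is refused whole. A call with a gripper value outside its range is refused whole. The fingers move at their own pace and stop on an object; the grip force is fixed at half the most. Time passes only in rows, so rows that repeat a pose let the fingers close. It gives the time, the measured TCP pose, the force, the opening and the grip force at its end, in the units of the state.
- monitor.sense(): the state, without advancing time (a new reading comes with each control period).
- vision.get_image(name): name is "side" or "top" or "wrist"; returns a dict with "frame" (480x640x3 uint8, red, green, blue), "range_z" (480x640 float32, m along the optical axis (not along the pixel's ray), 0 where there is no reading), "fov_y" (degrees; the focal length in pixels is half the picture's height over the tangent of half this angle, whatever the lens; pixels are square), "cx", "cy" (the principal point, pixels), "pose" (4x4, takes a point from camera to world coordinates); the wrist camera has in their place "mount" (4x4, takes a point from camera to tool coordinates, whose origin is the TCP and whose axes are the flange's). Camera axes: x right, y down, z forward; pixel columns grow to the right and rows downward; lengths in m; the calibration is good to about 2 mm. A picture is of the moment at which its call begins: read the wrist's pose just before it.
- job.finish_job(): hands the job in; it is judged then, once.
The state is a dict: "time": time; "joint_positions": joint angles; "joint_vel": joint speeds; "joint_efforts": joint torques, N m; "eef_pos": TCP position; "tool_rot": TCP orientation; "contact_force": force on the tool from outside, world axes, zero at the start; "wrist_torque": the same for the moment, N m; "grip_width": finger opening in m; "gripper_force": force on a finger pad.
Only numpy, scipy, OpenCV 4.12 (cv2) and the standard library are available. Lean on these libraries where they do the work, as an engineer would, in place of code of your own. Each camera call takes 0.05 s, during which the arm holds its last target. There are 200 camera calls.

## Working session

There is one attempt and no reset: what is moved stays moved. The work goes in short steps, Python scripts to look and compute and a tool call to move; the robot and the scene stay as the last step left them, time stands still between calls to the robot, and variables do not carry over. Pictures are saved under pics/ and viewed, at most 10 in all, crops included, and the job is handed in when it is done.

Besides the shell and the picture viewer there is one more tool, called after "Request:" as name([rows], argument=value, ...), one row to a line, values as JSON. apply_moves: Moves the arm, as the interface text tells. Its arguments: {"type":"object","properties":{"deltas":{"type":"array","items":{"type":"array","items":{"type":"array","items":{"type":"number"}}}}},"required":["deltas"]}

```bash
mkdir -p pics
cat > h.py <<'E'
import numpy as np, cv2
from station import monitor, vision, job
from scipy.spatial.transform import Rotation as R
def T():
    s=monitor.sense(); M=np.eye(4); M[:3,:3]=R.from_rotvec(s['tool_rot']).as_matrix(); M[:3,3]=s['eef_pos']; return M
def cloud(n):
    t=T(); d=vision.get_image(n); P=d['pose'] if n!='wrist' else t@d['mount']
    f=240/np.tan(np.radians(d['fov_y'])/2); z=d['range_z'].astype(float)
    v,u=np.mgrid[:480,:640]
    c=np.stack([(u-d['cx'])*z/f,(v-d['cy'])*z/f,z],-1)
    w=c@P[:3,:3].T+P[:3,3]; w[z==0]=np.nan
    return d['frame'],w
def save(n,im): cv2.imwrite('pics/'+n+'.png',cv2.cvtColor(np.ascontiguousarray(im),cv2.COLOR_RGB2BGR))
E
python3 - <<'E'
from h import *
for n in('top','side'):
    f,w=cloud(n); save(n+'1',f); np.savez(n+'1.npz',f=f,w=w)
s=monitor.sense(); print({k:np.round(v,3) for k,v in s.items()}); print(T().round(3))
E
```

```text
{'time': np.float64(0.1), 'joint_positions': array([ 1.087,  0.291, -0.154,  1.127, -0.   ,  1.431]), 'joint_vel': array([ 0.   , -0.002,  0.002,  0.001,  0.003,  0.001]), 'joint_efforts': array([ 3.0000e-03, -5.3798e+01,  3.3192e+01,  9.0000e-03, -0.0000e+00,
        0.0000e+00]), 'eef_pos': array([0.177, 0.494, 0.303]), 'tool_rot': array([-5.390e-01, -3.095e+00,  2.000e-03]), 'contact_force': array([0.412, 0.216, 0.521]), 'wrist_torque': array([-0.025, -0.033, -0.004]), 'gripper_force': np.float64(0.0), 'grip_width': np.float64(0.086)}
[[-0.941  0.338 -0.001  0.177]
 [ 0.338  0.941 -0.001  0.494]
 [ 0.    -0.001 -1.     0.303]
 [ 0.     0.     0.     1.   ]]
```

View pics/top1.png

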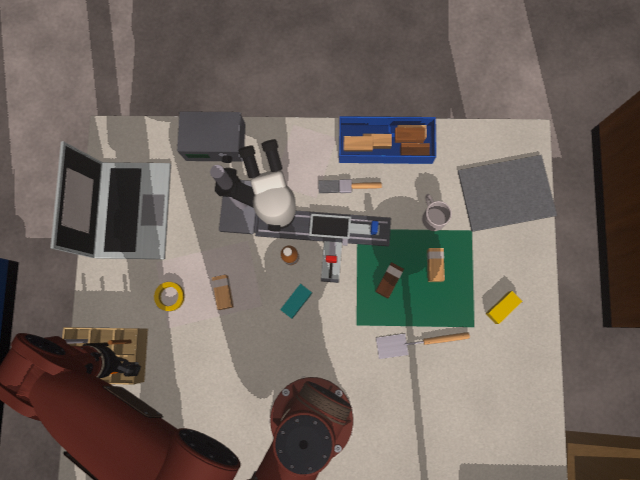

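View pics/side1.png

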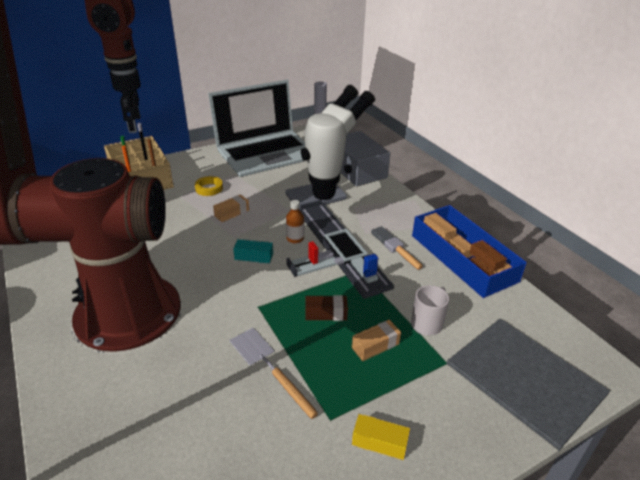

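The top view shows the lock grip at (331,262), the blue grip at (375,228) and the tray at (330,225). These could be taken for the dark block:
- dark brown with a white band on the mat (390,280)
- pale blocks (223,292) and (436,265)
- turquoise (296,301)
- yellow (505,307)
- brown pieces in the blue bin (412,135)

I choose (390,280), which is dark brown with a paper band. Next I measure it and check it in a close crop.

```bash
cat >> h.py <<'E'
def hsv(f): return cv2.cvtColor(np.ascontiguousarray(f),cv2.COLOR_RGB2HSV).astype(int)
def masks(f):
    h=hsv(f);H,S,V=h[...,0],h[...,1],h[...,2]
    return dict(red=((H<5)|(H>175))&(S>190)&(V>100), blue=(H>103)&(H<118)&(S>170)&(V>70))
def rect(p):
    r=cv2.minAreaRect((p[:,:2]*1000).astype(np.float32)); b=cv2.boxPoints(r)
    e=b[1]-b[0],b[2]-b[1]; l=max(e,key=np.linalg.norm)
    return np.array(r[0])/1000,np.sort(r[1]),np.degrees(np.arctan2(l[1],l[0]))
E
python3 - <<'E'
from h import *
z=np.load('top1.npz');f,w=z['f'],z['w']
def reg(n,u0,u1,v0,v1,m,zl,zh):
    k=np.zeros(f.shape[:2],bool);k[v0:v1,u0:u1]=1
    k&=m&(w[...,2]>zl)&(w[...,2]<zh); p=w[k]
    c,s,a=rect(p);print(n,len(p),c.round(4),s.round(1),round(a,1),'z',np.median(p[:,2]).round(4),'mean',p.mean(0).round(4))
M=masks(f); one=np.ones(f.shape[:2],bool)
reg('lock',315,345,250,290,M['red'],.055,.08)
reg('lockend',315,345,270,290,one,.018,.03)
reg('cgrip',365,385,215,240,M['blue'],.07,.1)
reg('block',370,410,258,302,one,.03,.05)
reg('railall',250,395,205,245,one,.008,.035)
reg('rims',300,372,205,245,one,.027,.035)
reg('palemat',420,450,240,290,one,.03,.05)
reg('bottle',275,305,240,270,one,.1,.14)
reg('turq',278,315,280,322,one,.02,.06)
reg('mug',420,455,195,235,one,.05,.1)
save('crop1',cv2.resize(f[195:315,270:460],None,fx=4,fy=4,interpolation=cv2.INTER_CUBIC))
E
```

```text
lock 49 [ 0.4776 -0.053 ] [14.7 27.6] 84.3 z 0.0691 mean [ 0.477  -0.0537  0.0687]
lockend 58 [ 0.4294 -0.051 ] [34.6 55.3] -89.7 z 0.0229 mean [ 0.422  -0.0525  0.023 ]
cgrip 60 [ 0.5735 -0.1824] [15.2 32.5] -1.9 z 0.0861 mean [ 0.5731 -0.1819  0.085 ]
block 474 [ 0.4184 -0.2331] [ 44.4 100.7] -27.7 z 0.0406 mean [ 0.4175 -0.2325  0.0406]
railall 3220 [ 0.5896 -0.023 ] [128.2 452.6] -89.2 z 0.0184 mean [ 0.5787 -0.0402  0.0196]
rims 537 [ 0.5709 -0.0797] [ 92.4 186.3] 86.2 z 0.0296 mean [ 0.579  -0.0643  0.03  ]
palemat 498 [ 0.4676 -0.3746] [45.9 99. ] 0.9 z 0.0408 mean [ 0.467  -0.3734  0.0409]
bottle 66 [0.4884 0.0703] [23.  24.6] 89.2 z 0.1247 mean [0.4875 0.0713 0.1228]
turq 501 [0.3508 0.0503] [45.5 99.7] -37.1 z 0.0403 mean [0.3505 0.0496 0.0402]
mug 295 [ 0.6255 -0.3748] [75.5 99. ] -5.3 z 0.0793 mean [ 0.6206 -0.372   0.0774]
```

View pics/crop1.png

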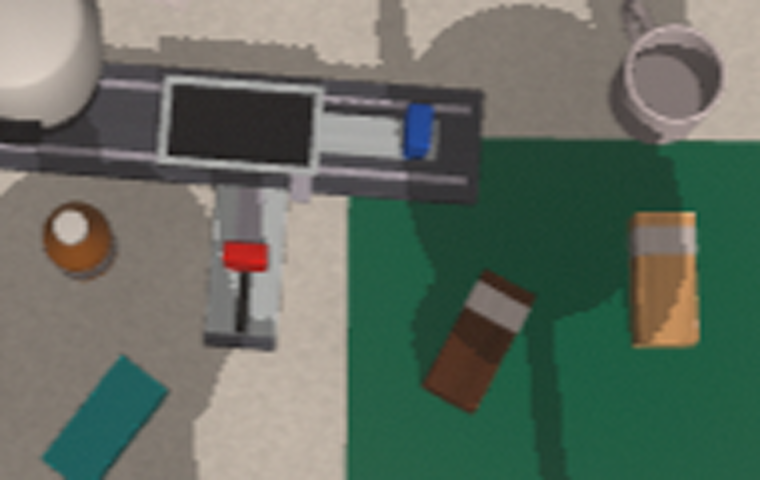

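The crop confirms it: the dark brown block with the white band is at crop (478,340), and it measures 44x101 mm. Now I fit the stage yaw and plan the first moves.

```bash
cat >> h.py <<'E'
def plan(x,y,z,ydeg,n=None,start=None):
    """goal: tool down, tool y axis at world angle ydeg (mod 180). prints calls' shift/turn numbers"""
    A=T() if start is None else start
    c,s=np.cos(np.radians(ydeg)),np.sin(np.radians(ydeg))
    G=np.eye(4); Y=np.array([c,s,0]); Z=np.array([0,0,-1.]); G[:3,:3]=np.stack([np.cross(Y,Z),Y,Z],1); G[:3,3]=x,y,z
    D=A[:3,:3].T@G[:3,:3]; rv=R.from_matrix(D).as_rotvec(); d=G[:3,3]-A[:3,3]
    if n is None: n=int(max(np.ceil(np.abs(A[:3,:3].T@d).max()/.095),np.ceil(np.linalg.norm(d)/.13),np.ceil(np.degrees(np.abs(rv).max())/58),1))
    C=A.copy()
    for i in range(n):
        print('call',i,(C[:3,:3].T@(d/n)/.1).round(3),(rv/n/np.radians(60)).round(3))
        C=C.copy();C[:3,3]+=d/n;C[:3,:3]=C[:3,:3]@R.from_rotvec(rv/n).as_matrix()
    return G
E
python3 - <<'E'
from h import *
z=np.load('top1.npz');f,w=z['f'],z['w']
k=np.zeros(f.shape[:2],bool);k[200:245,305:352]=1
k&=(w[...,2]>.0265)&(w[...,2]<.035)&(w[...,0]>.53); print(rect(w[k]))
k=np.zeros(f.shape[:2],bool);k[200:250,300:392]=1
k&=(w[...,2]>.009)&(w[...,2]<.036); p=w[k]
for lohi in (0,1):
    q=[]
    for yy in np.arange(-.2,-.02,.006):
        b=p[abs(p[:,1]-yy)<.003]
        if len(b): q.append((yy,b[:,0].max() if lohi else b[b[:,0]>.515][:,0].min()))
    q=np.array(q); print(np.degrees(np.arctan(np.polyfit(q[:,0],q[:,1],1)[0])), np.polyval(np.polyfit(q[:,0],q[:,1],1),-.05))
plan(.42,-.05,.28,-4)
E
```

```text
(array([ 0.57545544, -0.05056393]), array([ 87.18692017, 127.61003876]), np.float32(86.15163))
-2.688305610147714 0.5231917534430495
4.278503383069118 0.640407863696454
call 0 [-0.824 -0.86   0.048] [-0.     0.     0.247]
call 1 [-1.017 -0.62   0.047] [-0.     0.     0.247]
call 2 [-1.142 -0.338  0.047] [-0.     0.     0.247]
call 3 [-1.191 -0.034  0.047] [-0.     0.     0.247]
call 4 [-1.16   0.272  0.047] [-0.     0.     0.247]
```

Request:
apply_moves([
  [[-0.83,-0.86,0.05,0,0,0,1],[-0.83,-0.86,0.05,0,0,0,1],[-0.83,-0.86,0.05,0,0,0,1]],
])

```text
time: 0.4
eef_pos: [0.2267, 0.382, 0.2983]
tool_rot: [-0.541, -3.094, 0.004]
contact_force: [-0.0, -0.2, -0.4]
grip_width: 0.0851
gripper_force: 0.0
```

Request:
apply_moves([
  [[-0.83,-0.86,0.05,0,0,0,1],[-0.83,-0.86,0.05,0,0,0,1],[-0.83,-0.86,0.05,0,0,0,1]],
])

```text
time: 0.7
eef_pos: [0.2759, 0.2732, 0.2935]
tool_rot: [-0.542, -3.094, 0.002]
contact_force: [-0.5, 0.5, 0.1]
grip_width: 0.0852
gripper_force: 0.0
```

Request:
apply_moves([
  [[-0.83,-0.86,0.05,0,0,0,1],[-0.83,-0.86,0.05,0,0,0,1],[-0.83,-0.86,0.05,0,0,0,1]],
])

```text
time: 1.0
eef_pos: [0.3253, 0.1642, 0.2887]
tool_rot: [0.543, 3.094, -0.001]
contact_force: [-0.6, 1.4, -0.2]
grip_width: 0.0856
gripper_force: 0.0
```

Request:
apply_moves([
  [[-0.83,-0.86,0.05,0,0,0,1],[-0.83,-0.86,0.05,0,0,0,1],[-0.83,-0.86,0.05,0,0,0,1]],
])

```text
time: 1.3
eef_pos: [0.3748, 0.055, 0.2838]
tool_rot: [0.543, 3.094, -0.001]
contact_force: [0.1, -0.6, -0.4]
grip_width: 0.0854
gripper_force: 0.0
```

Request:
apply_moves([
  [[-0.83,-0.86,0.05,0,0,0,1],[-0.83,-0.86,0.05,0,0,0,1],[-0.83,-0.86,0.05,0,0,0,1]],
])

```text
time: 1.6
eef_pos: [0.4239, -0.0543, 0.2786]
tool_rot: [0.543, 3.094, -0.001]
contact_force: [-0.3, 0.6, 0.9]
grip_width: 0.0854
gripper_force: 0.0
```

Request:
apply_moves([
  [[0,0,0,0,0,0.62,1],[0,0,0,0,0,0.62,1],[0,0,0,0,0,0.62,1],[0,0,0,0,0,0.62,1],[0,0,0,0,0,0.62,1]],
])

```text
time: 2.1
eef_pos: [0.4224, -0.0509, 0.2786]
tool_rot: [-1.505, -2.757, 0.0]
contact_force: [0.6, -0.5, 0.4]
grip_width: 0.0853
gripper_force: 0.0
```

Request:
apply_moves([
  [[0,0,0,0,0,0.62,1],[0,0,0,0,0,0.62,1],[0,0,0,0,0,0.62,1],[0,0,0,0,0,0.62,1],[0,0,0,0,0,0.62,1],[0,0,0,0,0,0.62,1]],
])

```text
time: 2.7
eef_pos: [0.4225, -0.0508, 0.2787]
tool_rot: [-2.301, -2.139, 0.0]
contact_force: [-0.2, -0.8, 0.5]
grip_width: 0.0855
gripper_force: 0.0
```

Run:
```python
from h import *
print(T().round(3),monitor.sense()['time'])
f,w=cloud('wrist'); save('wrist1',f); np.savez('wrist1.npz',f=f,w=w)
m=masks(f)
k=m['red']&(w[...,2]>.06)&(w[...,2]<.075)
print(k.sum()); 
if k.sum()>5: print(rect(w[k]),np.median(w[k],0),w[k].min(0),w[k].max(0))
```

```text
[[ 0.073  0.997 -0.     0.423]
 [ 0.997 -0.073  0.    -0.051]
 [ 0.    -0.    -1.     0.279]
 [ 0.     0.     0.     1.   ]] 2.7
518
(array([ 0.47634561, -0.04976566]), array([13.29776859, 29.70738602]), np.float32(85.83834)) [ 0.47653632 -0.04878726  0.06850206] [ 0.46921114 -0.06476262  0.06028982] [ 0.48388351 -0.03500607  0.07054226]
```

View pics/wrist1.png

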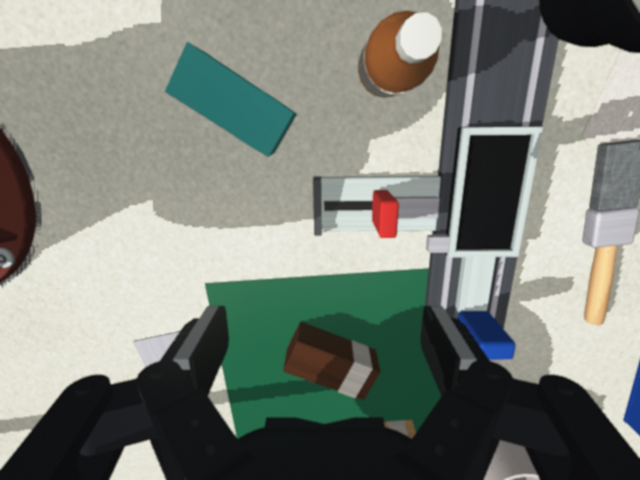

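The wrist view shows the lock at (385,213), the tray at (497,190), the blue grip at (486,335), the dark block at (332,360) and the bottle at (402,52). I measure the tray and yaw here.

Run:
```python
from h import *
z=np.load('wrist1.npz');f,w=z['f'],z['w']
k=np.zeros(f.shape[:2],bool);k[118:262,440:550]=1
q=k&(w[...,2]>.0265)&(w[...,2]<.036)&(w[...,0]>.53); c,s,a=rect(w[q]); print('rim',c,s,a)
b=k&(f.max(-1)<45)&(w[...,2]<.03)&(w[...,2]>.018); c,s,a=rect(w[b]); print('floor',b.sum(),c,s,a,np.median(w[b][:,2]))
m=np.zeros_like(k);m[300:370,440:525]=1
m&=masks(f)['blue']&(w[...,2]>.078)&(w[...,2]<.092);print('cg',m.sum(),rect(w[m]))
m=np.zeros_like(k);m[310:410,270:390]=1
m&=(w[...,2]>.035)&(w[...,2]<.046);print('blk',m.sum(),rect(w[m]),np.median(w[m][:,2]))
plan(.476,-.0505,.15,-4)
```

```text
rim [ 0.57791345 -0.04882233] [ 79.82965088 129.7830658 ] 85.85946
floor 6344 [ 0.57865015 -0.04250417] [ 63.77292252 117.41798401] 86.58443 0.025598173572662364
cg 596 (array([ 0.57189874, -0.17856355]), array([18.01166916, 30.90557289]), np.float32(-2.235336))
blk 3197 (array([ 0.41738763, -0.22953831]), array([ 46.25321198, 100.35233307]), np.float32(-28.242435)) 0.040659804573277614
call 0 [0.021 0.267 0.643] [-0.    -0.    -0.001]
call 1 [0.02  0.267 0.644] [-0.    -0.    -0.001]
```

Request:
apply_moves([
  [[0.03,0.54,0.9,0,0,0,0.4],[0.03,0.54,0.9,0,0,0,0.4],[0.03,0.54,0.9,0,0,0,0.4],[0.03,0.54,0.9,0,0,0,0.4]],
])

```text
time: 3.15
eef_pos: [0.476, -0.0515, 0.1877]
tool_rot: [-2.297, -2.139, 0.003]
contact_force: [-0.4, 0.1, 0.0]
grip_width: 0.0598
gripper_force: 0.0
```

Request:
apply_moves([
  [[0,0,0.4,0,0,0,0.4],[0,0,0.8,0,0,0,0.4],[0,0,0.8,0,0,0,0.4],[0,0,0.8,0,0,0,0.4]],
])

```text
time: 3.55
eef_pos: [0.4768, -0.0519, 0.1105]
tool_rot: [2.3, 2.14, 0.0]
contact_force: [0.8, -0.0, -0.0]
grip_width: 0.0598
gripper_force: 0.0
```

Request:
apply_moves([
  [[0,0,0,0,0,0,-1],[0,0,0,0,0,0,-1],[0,0,0,0,0,0,-1],[0,0,0,0,0,0,-1],[0,0,0,0,0,0,-1],[0,0,0,0,0,0,-1],[0,0,0,0,0,0,-1],[0,0,0,0,0,0,-1]],
])

```text
time: 4.35
eef_pos: [0.4777, -0.052, 0.1104]
tool_rot: [2.299, 2.138, 0.002]
contact_force: [-1.4, 0.8, 11.8]
grip_width: 0.0152
gripper_force: 59.4
```

Request:
apply_moves([
  [[0,-0.08,0,0,0,0,-1],[0,-0.16,0,0,0,0,-1],[0,-0.24,0,0,0,0,-1],[0,-0.32,0,0,0,0,-1],[0,-0.4,0,0,0,0,-1],[0,-0.46,0,0,0,0,-1],[0,-0.5,0,0,0,0,-1],[0,-0.51,0,0,0,0,-1],[0,-0.51,0,0,0,0,-1]],
])

```text
time: 5.25
eef_pos: [0.4346, -0.0494, 0.1108]
tool_rot: [2.29, 2.131, 0.02]
contact_force: [33.4, 0.4, -29.6]
grip_width: 0.0147
gripper_force: 60.5
```

Run:
```python
from h import *
print(monitor.sense()['contact_force'],T().round(3)[:3,2:])
f,w=cloud('wrist'); f2,w2=cloud('side')
save('w2',np.hstack([cv2.resize(f,(400,300)),cv2.resize(f2[200:320,220:380],(400,300))]))
```

```text
[ 33.37098463   0.39441829 -29.6202966 ] [[ 0.018  0.435]
 [-0.001 -0.049]
 [-1.     0.111]]
```

View pics/w2.png

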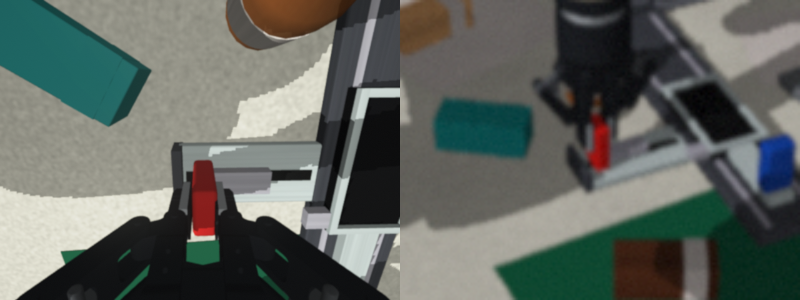

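Run:
```python
from h import *
for n in('wrist','top'):
    f,w=cloud(n); m=masks(f)['red']&(w[...,0]>.35)&(w[...,0]<.52)&(abs(w[...,1]+.05)<.03)
    for a,b in((.03,.06),(.06,.075)):
        p=w[m&(w[...,2]>a)&(w[...,2]<b)]
        if len(p): print(n,a,len(p),np.percentile(p,[2,50,98],axis=0).round(4).tolist())
    e=(abs(w[...,1]+.05)<.03)&(w[...,2]>.018)&(w[...,2]<.029)&(w[...,0]>.38)&(w[...,0]<.43); p=w[e]; 
    if len(p): print('stop',np.percentile(p,[2,50,98],axis=0).round(4).tolist())
s=monitor.sense();print(s['contact_force'],s['wrist_torque'],s['eef_pos'])
```

```text
wrist 0.03 99 [[0.4296, -0.0339, 0.032], [0.4307, -0.0323, 0.0487], [0.432, -0.0315, 0.0578]]
wrist 0.06 2454 [[0.4294, -0.0621, 0.0662], [0.4362, -0.0452, 0.0684], [0.4431, -0.032, 0.0696]]
stop [[0.4116, -0.0519, 0.0199], [0.4163, -0.0354, 0.0245], [0.4207, -0.0207, 0.0258]]
[ 33.5325367    1.041664   -29.40293675] [ 0.1898237  -6.47979405  0.15217736] [ 0.43468292 -0.0493809   0.11075897]
```

Lock travel is about 42 mm and the outer finger seems to be blocked near the end stop. I'll regrip higher and pull again.

Request:
apply_moves([
  [[0,0.08,0,0,0,0,-1],[0,0.08,0,0,0,0,-1],[0,0.08,0,0,0,0,0],[0,0.08,0,0,0,0,0],[0,0.08,0,0,0,0,0],[0,0.08,-0.14,0,0,0,0],[0,0.08,-0.14,0,0,0,0]],
])

```text
time: 6.15
eef_pos: [0.4342, -0.0488, 0.1237]
tool_rot: [2.3, 2.139, 0.001]
contact_force: [0.1, -0.3, 0.5]
grip_width: 0.0426
gripper_force: 0.0
```

Request:
apply_moves([
  [[0,0,0,0,0,0,-1],[0,0,0,0,0,0,-1],[0,0,0,0,0,0,-1],[0,0,0,0,0,0,-1],[0,0,0,0,0,0,-1],[0,0,0,0,0,0,-1]],
])

```text
time: 6.75
eef_pos: [0.4361, -0.0489, 0.1232]
tool_rot: [2.298, 2.138, 0.005]
contact_force: [7.3, 1.1, 0.5]
grip_width: 0.0143
gripper_force: 63.5
```

Request:
apply_moves([
  [[0,-0.04,0,0,0,0,-1],[0,-0.07,0,0,0,0,-1],[0,-0.1,0,0,0,0,-1]],
])

```text
time: 7.05
eef_pos: [0.4336, -0.049, 0.1236]
tool_rot: [2.29, 2.131, 0.023]
contact_force: [45.9, 1.6, -48.7]
grip_width: 0.0147
gripper_force: 59.3
```

```bash
cat > red.py <<'E'
from h import *
for n in('wrist','top'):
    f,w=cloud(n); m=masks(f)['red']&(w[...,0]>.35)&(w[...,0]<.52)&(abs(w[...,1]+.05)<.03)
    for a,b in((.03,.06),(.064,.075)):
        p=w[m&(w[...,2]>a)&(w[...,2]<b)]
        if len(p): print(n,a,len(p),np.percentile(p,[2,50,98],axis=0).round(4).tolist(),rect(p))
    e=(abs(w[...,1]+.05)<.03)&(w[...,2]>.02)&(w[...,2]<.027)&(w[...,0]>.38)&(w[...,0]<.43); p=w[e]; 
    if len(p): print('stop',rect(p))
print(monitor.sense()['contact_force'],T().round(4)[:3,2:])
E
python3 red.py
python3 - <<'E'
from h import *
z=np.load('wrist1.npz');f,w=z['f'],z['w']
m=masks(f)['red']&(w[...,2]>.064)&(w[...,2]<.075); print('initial',rect(w[m]),np.percentile(w[m],[2,50,98],axis=0).round(4))
f,w=cloud('wrist'); save('w3',f)
E
```

```text
wrist 0.03 53 [[0.4297, -0.0335, 0.0379], [0.4306, -0.0322, 0.0498], [0.4313, -0.0316, 0.0588]] (array([ 0.43035992, -0.03258398]), array([0.80752492, 2.82112265]), np.float32(43.43674))
wrist 0.064 1939 [[0.4295, -0.062, 0.0662], [0.4357, -0.0452, 0.0684], [0.4428, -0.032, 0.0696]] (array([ 0.43600537, -0.04731485]), array([14.3516016 , 31.93012238]), np.float32(85.41873))
stop (array([ 0.42048697, -0.0402277 ]), array([17.6451664 , 39.89569092]), np.float32(86.34423))
[ 42.00441136   2.25404967 -45.41745343] [[ 1.990e-02  4.337e-01]
 [ 2.000e-04 -4.900e-02]
 [-9.998e-01  1.236e-01]]
initial (array([ 0.47634561, -0.04976566]), array([13.29776859, 29.70738602]), np.float32(85.83834)) [[ 0.4701 -0.0638  0.0661]
 [ 0.4765 -0.0488  0.0685]
 [ 0.4832 -0.0356  0.07  ]]
```

View pics/w3.png

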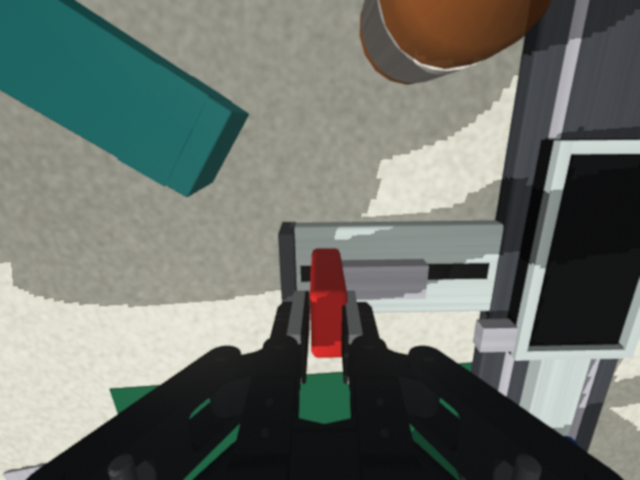

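The image shows the lock grip at (327,300), with a gap still left to the stop at (288,262), about 7 mm. The pull stalls at the same spot at both heights. I'll let go and push with closed fingers from the rail side, so that no finger is on the stop side.

Request:
apply_moves([
  [[0,0.09,0,0,0,0,-1],[0,0.09,0,0,0,0,0],[0,0.09,0,0,0,0,0],[0,0.09,0,0,0,0,0],[0,0.09,-0.4,0,0,0,0],[0,0.09,-0.75,0,0,0,0],[0,0.4,-0.75,0,0,0,-1],[0,0.46,-0.75,0,0,0,-1],[0,0.46,-0.75,0,0,0,-1],[0,0.46,-0.75,0,0,0,-1]],
])

```text
time: 8.2
eef_pos: [0.4683, -0.051, 0.197]
tool_rot: [-2.299, -2.138, 0.003]
contact_force: [0.1, -0.7, 0.4]
grip_width: 0.0001
gripper_force: 0.0
```

```bash
python3 red.py
```

```text
wrist 0.064 193 [[0.4317, -0.0526, 0.0672], [0.4391, -0.0378, 0.0686], [0.4428, -0.0329, 0.0698]] (array([ 0.43589264, -0.04751926]), array([12.05257607, 29.34903526]), np.float32(84.55181))
stop (array([ 0.41526862, -0.04769639]), array([ 8.44483566, 55.95979309]), np.float32(86.32192))
[-0.10053013  0.26349243 -0.65474926] [[-2.200e-03  4.684e-01]
 [ 5.000e-04 -5.100e-02]
 [-1.000e+00  1.972e-01]]
```

Request:
apply_moves([
  [[0,0,0.4,0,0,0,-1],[0,0,0.8,0,0,0,-1],[0,0,0.85,0,0,0,-1],[0,-0.08,0.85,0,0,0,-1],[0,-0.12,0.85,0,0,0,-1],[0,-0.15,0.85,0,0,0,-1]],
])

```text
time: 8.9
eef_pos: [0.4575, -0.0507, 0.1151]
tool_rot: [2.296, 2.136, 0.007]
contact_force: [13.3, 0.6, -8.0]
grip_width: 0.0001
gripper_force: 6.6
```

Request:
apply_moves([
  [[0,-0.03,0,0,0,0,-1],[0,-0.06,0,0,0,0,-1],[0,-0.06,0,0,0,0,-1]],
])

```text
time: 9.2
eef_pos: [0.4563, -0.051, 0.1164]
tool_rot: [2.291, 2.131, 0.018]
contact_force: [23.4, 1.1, -14.8]
grip_width: -0.0
gripper_force: 11.5
```

```bash
python3 red.py
```

```text
wrist 0.03 1 [[0.4315, -0.0321, 0.0515], [0.4315, -0.0321, 0.0515], [0.4315, -0.0321, 0.0515]] (array([ 0.43150015, -0.03210435]), array([0., 0.]), np.float32(0.0))
wrist 0.064 1774 [[0.43, -0.0546, 0.0659], [0.4366, -0.0412, 0.0684], [0.4441, -0.032, 0.0696]] (array([ 0.43673871, -0.04371021]), array([14.98066998, 25.53483391]), np.float32(84.26196))
stop (array([ 0.41527219, -0.04770635]), array([ 8.54286385, 56.05232239]), np.float32(86.19251))
[ 22.62433164   1.81614485 -14.44148944] [[ 0.0168  0.4563]
 [-0.0017 -0.051 ]
 [-0.9999  0.1164]]
```

The lock stalls at the same spot with nothing on its outer side, so this is its end stop; it must have begun some millimetres out. I'll recheck that with the top camera once the arm is clear. Next is the block.

Request:
apply_moves([
  [[0,0.1,0,0,0,0,-1],[0,0.15,0,0,0,0,-1],[0,0.15,-0.5,0,0,0,0],[0,0.15,-1,0,0,0,1],[0,0.15,-1,0,0,0,1],[0,0.15,-1,0,0,0,1]],
])

```text
time: 9.9
eef_pos: [0.4642, -0.051, 0.2147]
tool_rot: [2.299, 2.138, 0.002]
contact_force: [0.4, -0.0, 0.2]
grip_width: 0.0584
gripper_force: 0.0
```

Run:
```python
from h import *
print(T().round(4)); plan(.418,-.231,.25,62)
```

```text
[[ 7.240e-02  9.974e-01  2.900e-03  4.642e-01]
 [ 9.974e-01 -7.240e-02 -9.000e-04 -5.100e-02]
 [-7.000e-04  3.000e-03 -1.000e+00  2.147e-01]
 [ 0.000e+00  0.000e+00  0.000e+00  1.000e+00]]
call 0 [-0.915 -0.164 -0.176] [ 0.001  0.001 -0.551]
call 1 [-0.676 -0.637 -0.177] [ 0.001  0.001 -0.551]
```

Request:
apply_moves([
  [[-0.92,-0.16,-0.18,0,0,-0.55,1],[-0.92,-0.16,-0.18,0,0,-0.55,1],[-0.92,-0.16,-0.18,0,0,-0.55,1],[-0.92,-0.16,-0.18,0,0,-0.55,1],[-0.92,-0.16,-0.18,0,0,-0.55,1]],
])

```text
time: 10.4
eef_pos: [0.4401, -0.1415, 0.23]
tool_rot: [-1.595, -2.704, 0.0]
contact_force: [0.2, 0.8, 0.7]
grip_width: 0.0854
gripper_force: 0.0
```

Request:
apply_moves([
  [[-0.68,-0.64,-0.18,0,0,-0.55,1],[-0.68,-0.64,-0.18,0,0,-0.55,1],[-0.68,-0.64,-0.18,0,0,-0.55,1],[-0.68,-0.64,-0.18,0,0,-0.55,1],[-0.68,-0.64,-0.18,0,0,-0.55,1],[-0.68,-0.64,-0.18,0,0,-0.55,1]],
])

```text
time: 11.0
eef_pos: [0.4176, -0.2312, 0.2484]
tool_rot: [-0.772, -3.044, -0.001]
contact_force: [-0.4, -0.1, -0.5]
grip_width: 0.0856
gripper_force: 0.0
```

```bash
python3 red.py
python3 - <<'E'
from h import *
print(T().round(4))
f,w=cloud('wrist')
m=(w[...,2]>.035)&(w[...,2]<.046)&(np.hypot(w[...,0]-.418,w[...,1]+.231)<.065); print(m.sum(),rect(w[m]),w[m].mean(0))
f2,_=cloud('top'); save('c5',np.hstack([cv2.resize(f,(400,300)),cv2.resize(f2[195:295,270:400],(390,300))]))
c,s,a=rect(w[m]); plan(*c,.084,a+90)
E
```

```text
wrist 0.03 735 [[0.4277, -0.0659, 0.0309], [0.4292, -0.0605, 0.0464], [0.4395, -0.0364, 0.0596]] (array([ 0.42985526, -0.05240904]), array([11.29508877, 31.95852852]), np.float32(-70.95269))
wrist 0.064 980 [[0.4283, -0.0653, 0.0646], [0.4344, -0.0504, 0.0683], [0.4415, -0.0349, 0.07]] (array([ 0.43495523, -0.04981084]), array([13.98518753, 32.90155792]), np.float32(86.79671))
stop (array([ 0.42070816, -0.04805804]), array([20.01809692, 55.29133606]), np.float32(87.090164))
top 0.03 9 [[0.4294, -0.0629, 0.0313], [0.4302, -0.0485, 0.0396], [0.4312, -0.0398, 0.0572]] (array([ 0.42985162, -0.0512611 ]), array([ 1.39693713, 24.17483902]), np.float32(85.754776))
top 0.064 35 [[0.4309, -0.0635, 0.0642], [0.4378, -0.0487, 0.0694], [0.4441, -0.0367, 0.0743]] (array([ 0.43723953, -0.05000996]), array([13.4808073 , 27.15275955]), np.float32(85.63591))
stop (array([ 0.42012524, -0.05118986]), array([15.25662327, 49.08542633]), np.float32(89.656525))
[-0.20394452 -0.02793663  0.03901548] [[-6.000e-04  4.179e-01]
 [ 5.000e-04 -2.313e-01]
 [-1.000e+00  2.486e-01]]
[[-8.799e-01  4.751e-01 -6.000e-04  4.179e-01]
 [ 4.751e-01  8.799e-01  5.000e-04 -2.313e-01]
 [ 8.000e-04  1.000e-04 -1.000e+00  2.486e-01]
 [ 0.000e+00  0.000e+00  0.000e+00  1.000e+00]]
5862 (array([ 0.41719785, -0.22954767]), array([ 44.62826157, 100.24927521]), np.float32(-27.634878)) [ 0.4144275  -0.22791285  0.04062388]
call 0 [0.007 0.006 0.824] [ 0.    -0.    -0.005]
call 1 [0.008 0.007 0.824] [ 0.    -0.    -0.005]
```

View pics/c5.png

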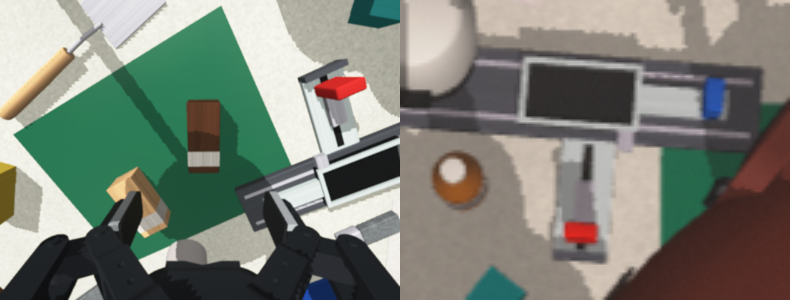

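The wrist view shows the dark block at (203,135) between the open fingers. In the top crop the lock grip is at (580,232), near the outer end, with its bolt well clear of the carriage lug. Before leaving the lock I check the bolt geometry in the stored data.

Run:
```python
from h import *
z=np.load('wrist1.npz');f,w=z['f'],z['w']
o=np.array([.5817,-.044])-(-.05)*np.array([.0715,.9974]); ex=np.array([.9974,-.0715]); ey=np.array([.0715,.9974])
s=np.stack([(w[...,:2]-o)@ex,(w[...,:2]-o)@ey],-1)
def prof(s,w,f):
  for y0 in(-.045,-.060):
    print('y',y0)
    for x in np.arange(-.176,-.030,.004):
        k=(abs(s[...,1]-y0)<.003)&(abs(s[...,0]-x)<.002)
        if k.sum(): print(int(round(x*1000)),round(float(np.median(w[k][:,2])*1000),1),np.median(f[k],0).astype(int),end=' | ')
    print()
prof(s,w,f)
r=masks(f)['red']&(w[...,2]>.064); print('red s',np.percentile(s[r],[1,50,99],axis=0))
z=np.load('top1.npz')
f,w=cloud('wrist'); s=np.stack([(w[...,:2]-o)@ex,(w[...,:2]-o)@ey],-1); prof(s,w,f)
r=masks(f)['red']&(w[...,2]>.064)&(w[...,0]<.5); print('red s',np.percentile(s[r],[1,50,99],axis=0))
```

```text
y -0.045
-176 301.3 [16 17 18] | -172 301.0 [16 18 19] | -168 24.6 [63 64 65] | -164 24.8 [63 64 66] | -160 12.5 [142 151 147] | -156 12.5 [144 152 148] | -152 12.4 [144 153 148] | -148 13.2 [143 152 147] | -144 301.3 [16 17 19] | -140 300.8 [16 17 19] | -136 12.7 [212 222 218] | -132 12.5 [212 222 218] | -128 12.9 [212 222 218] | -124 12.3 [213 222 218] | -120 12.4 [212 222 218] | -116 12.7 [213 223 218] | -112 12.6 [213 223 218] | -108 13.3 [211 219 214] | -104 29.3 [125  40  38] | -100 24.4 [125  62  59] | -96 12.8 [157 166 162] | -92 12.7 [152 160 156] | -88 12.5 [148 155 151] | -84 12.3 [147 155 151] | -80 12.5 [146 154 150] | -76 12.5 [146 154 150] | -72 12.8 [146 154 150] | -68 12.3 [146 154 151] | -64 12.7 [146 154 151] | -60 12.8 [146 154 151] | -56 12.5 [145 154 150] | -52 12.5 [146 154 150] | -48 12.5 [145 154 150] | -44 14.0 [68 72 72] | -40 14.7 [51 52 55] | -36 18.5 [49 51 54] | -32 30.3 [214 224 221] | 
y -0.06
-176 286.4 [16 19 19] | -172 285.3 [17 19 20] | -168 287.1 [16 18 19] | -164 287.4 [16 18 19] | -160 288.3 [16 18 19] | -156 288.5 [16 18 19] | -152 287.4 [16 1
[... 1860 characters left out ...]
45] | -136 67.5 [222 202 187] | -124 26.8 [137 128 132] | -120 27.1 [143 142 147] | -116 27.2 [143 143 147] | -112 27.2 [143 143 147] | -108 27.0 [143 142 147] | -104 26.9 [143 142 147] | -100 27.0 [143 142 147] | -96 27.0 [143 142 147] | -92 27.2 [144 143 148] | -88 26.8 [152 157 158] | -84 13.9 [69 70 71] | -80 13.3 [45 47 46] | -76 13.4 [52 55 53] | -72 13.5 [63 67 65] | -68 13.4 [105 112 109] | -64 13.3 [83 88 86] | -60 13.2 [74 79 77] | -56 13.5 [59 63 61] | -52 13.5 [130 138 134] | -48 12.7 [224 232 230] | -44 13.5 [116 122 125] | -40 14.5 [84 87 92] | -36 19.3 [82 85 91] | -32 29.9 [229 235 233] | 
red s [[-0.15243248 -0.08195031]
 [-0.14633857 -0.06707146]
 [-0.13923378 -0.05098079]]
```

The bolt moved 40 mm and is hard against its stop, so it must have started about 9 mm out. Now I grasp the block.

Request:
apply_moves([
  [[0.015,0.013,0.9,0,0,-0.01,1],[0.015,0.013,0.9,0,0,-0.01,1],[0.015,0.013,0.9,0,0,-0.01,1]],
])

```text
time: 11.55
eef_pos: [0.4147, -0.2279, 0.1552]
tool_rot: [-0.748, -3.044, -0.005]
contact_force: [-0.5, 1.2, 0.1]
grip_width: 0.0854
gripper_force: 0.0
```

Request:
apply_moves([
  [[0,0,0.35,0,0,0,1],[0,0,0.73,0,0,0,1],[0,0,0.73,0,0,0,1],[0,0,0.73,0,0,0,-1],[0,0,0.73,0,0,0,-1],[0,0,0.73,0,0,0,-1],[0,0,0.73,0,0,0,-1],[0,0,0.73,0,0,0,-1],[0,0,0.73,0,0,0,-1]],
])

```text
time: 12.45
eef_pos: [0.4183, -0.2308, 0.0881]
tool_rot: [0.748, 3.048, -0.002]
contact_force: [-1.2, 2.2, 12.7]
grip_width: 0.0432
gripper_force: 60.3
```

Request:
apply_moves([
  [[0,0,-0.4,0,0,0,-1],[0,0,-0.9,0,0,0,-1],[0,0,-0.9,0,0,0,-1],[0,0,-0.9,0,0,0,-1]],
])

```text
time: 12.85
eef_pos: [0.418, -0.2306, 0.1779]
tool_rot: [0.747, 3.048, -0.003]
contact_force: [0.1, 0.6, -2.8]
grip_width: 0.0431
gripper_force: 63.0
```

```bash
cat > tray.py <<'E'
from h import *
# fit 58x112 floor outline from dark floor points of an npz or live wrist image
import sys
t=T();f,w=cloud('wrist')
fl=(abs(w[...,2]-.0255)<.0035)&(f.max(-1)<60)&(w[...,0]>.53)&(w[...,0]<.63)&(w[...,1]>-.13)&(w[...,1]<.04)
if fl.sum()>50: print('floor',fl.sum(),rect(w[fl]))
rm=(abs(w[...,2]-.0305)<.0025)&(f.min(-1)>120)&(w[...,0]>.53)&(w[...,0]<.63)&(w[...,1]>-.13)&(w[...,1]<.04)
n,l,st,ce=cv2.connectedComponentsWithStats(rm.astype(np.uint8)); 
if n>1:
    i=1+st[1:,4].argmax(); print('rim',rect(w[l==i]))
E
python3 tray.py
python3 - <<'E'
from h import *
print(T().round(4)); plan(.55,-.06,.2,-4)
E
```

```text
floor 3844 (array([ 0.57786707, -0.07395452]), array([67.52574921, 68.9563446 ]), np.float32(-3.785376))
rim (array([ 0.57911096, -0.07903775]), array([60.874897  , 75.03189087]), np.float32(-7.407602))
[[-8.865e-01  4.626e-01  1.000e-03  4.173e-01]
 [ 4.626e-01  8.865e-01 -8.000e-04 -2.301e-01]
 [-1.300e-03 -3.000e-04 -1.000e+00  1.765e-01]
 [ 0.000e+00  0.000e+00  0.000e+00  1.000e+00]]
call 0 [-0.13   0.707 -0.078] [0.    0.    0.369]
call 1 [ 0.146  0.704 -0.078] [0.    0.    0.369]
call 2 [ 0.401  0.597 -0.078] [0.    0.    0.369]
```

Request:
apply_moves([
  [[-0.13,0.71,-0.08,0,0,0.37,-1],[-0.13,0.71,-0.08,0,0,0.37,-1],[-0.13,0.71,-0.08,0,0,0.37,-1],[-0.13,0.71,-0.08,0,0,0.37,-1]],
])

```text
time: 13.3
eef_pos: [0.4611, -0.1721, 0.1828]
tool_rot: [-1.321, -2.848, -0.0]
contact_force: [0.5, 0.0, -1.6]
grip_width: 0.0431
gripper_force: 62.8
```

Request:
apply_moves([
  [[0.15,0.7,-0.08,0,0,0.37,-1],[0.15,0.7,-0.08,0,0,0.37,-1],[0.15,0.7,-0.08,0,0,0.37,-1],[0.15,0.7,-0.08,0,0,0.37,-1]],
])

```text
time: 13.7
eef_pos: [0.5048, -0.1161, 0.191]
tool_rot: [-1.842, -2.543, 0.001]
contact_force: [-0.1, 0.9, -1.8]
grip_width: 0.0431
gripper_force: 62.8
```

Request:
apply_moves([
  [[0.4,0.6,-0.08,0,0,0.37,-1],[0.4,0.6,-0.08,0,0,0.37,-1],[0.4,0.6,-0.08,0,0,0.37,-1],[0.4,0.6,-0.08,0,0,0.37,-1]],
])

```text
time: 14.1
eef_pos: [0.5494, -0.06, 0.1991]
tool_rot: [-2.296, -2.143, 0.002]
contact_force: [-1.0, 0.3, -1.8]
grip_width: 0.0429
gripper_force: 62.8
```

```bash
python3 tray.py
python3 - <<'E'
from h import *
t=T();print(t.round(4)); f,w=cloud('wrist'); save('w6',f); np.savez('w6.npz',f=f,w=w)
z0=t[2,3]-.088+.040
m=(abs(w[...,2]-z0)<.008)&(np.hypot(w[...,0]-t[0,3],w[...,1]-t[1,3])<.065); print('blk',z0,m.sum(),rect(w[m]),np.median(w[m][:,2]))
E
```

```text
floor 6242 (array([ 0.58198462, -0.04599202]), array([ 56.27926254, 109.91247559]), np.float32(86.17438))
rim (array([ 0.58236243, -0.04626929]), array([ 70.26790619, 124.78131866]), np.float32(86.45279))
[[ 6.700e-02  9.978e-01 -1.700e-03  5.492e-01]
 [ 9.978e-01 -6.700e-02  1.000e-04 -6.030e-02]
 [-0.000e+00 -1.700e-03 -1.000e+00  1.992e-01]
 [ 0.000e+00  0.000e+00  0.000e+00  1.000e+00]]
blk 0.15116969876557573 24314 (array([ 0.54887396, -0.054935  ]), array([ 67.72781372, 100.93186951]), np.float32(70.2419)) 0.15168567202659983
```

View pics/w6.png

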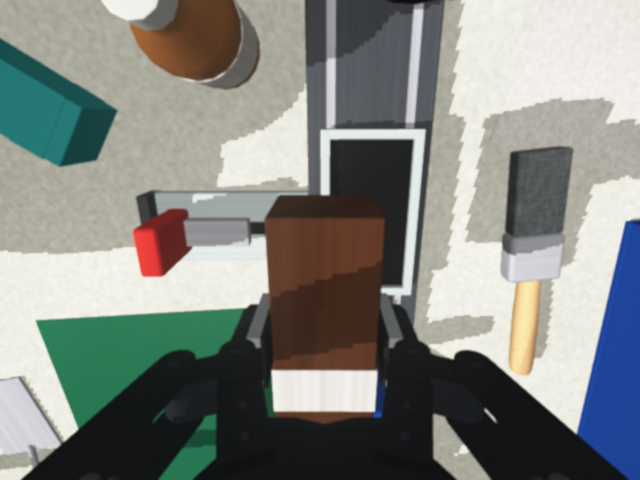

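The wrist view shows the block held straight at (325,310), with the tray at (370,210). The fitted outline is 70x125 mm against the true 70x124 mm. I check the block's offset along its length in the gripper, then place it.

Run:
```python
from h import *
t=T(); z=np.load('w6.npz');w=z['w']
q=(w-t[:3,3])@t[:3,:3]
m=(abs(q[...,1])<.012)&(abs(w[...,2]-.151)<.006)&(abs(q[...,0])<.08); print(np.percentile(q[m],[.3,50,99.7],axis=0).round(4))
m=(abs(w[...,2]-.151)<.004)&(q[...,0]>.025)&(q[...,0]<.06); print(np.percentile(q[m],[.5,50,99.5],axis=0).round(4))
c=np.array([.582,-.046,.199]); print('to tray',t[:3,:3].T@(c-t[:3,3]))
```

```text
[[-0.0433 -0.0119  0.0461]
 [ 0.0136 -0.      0.0476]
 [ 0.052   0.0119  0.0536]]
[[ 0.0251 -0.0218  0.0461]
 [ 0.0398 -0.0001  0.0476]
 [ 0.052   0.0215  0.0518]]
to tray [0.01669844 0.03180884 0.00025388]
```

Request:
apply_moves([
  [[0.15,0.32,0,0,0,0,-1],[0.15,0.32,0,0,0,0,-1],[0.15,0.32,0.3,0,0,0,-1],[0.15,0.32,0.6,0,0,0,-1],[0.15,0.32,0.7,0,0,0,-1],[0.15,0.32,0.7,0,0,0,-1]],
])

```text
time: 14.8
eef_pos: [0.5815, -0.0476, 0.1286]
tool_rot: [-2.297, -2.139, 0.003]
contact_force: [-1.0, -0.5, -1.3]
grip_width: 0.0428
gripper_force: 62.8
```

```bash
python3 tray.py
python3 - <<'E'
from h import *
t=T();print(t.round(4)); f,w=cloud('wrist'); q=(w-t[:3,3])@t[:3,:3]
m=(abs(q[...,2]-.0476)<.004)&(q[...,0]>.02)&(q[...,0]<.058)&(abs(q[...,1])<.03); print(np.percentile(q[m],[.5,50,99.5],axis=0).round(4))
c=np.array([.5822,-.0462,.1126]); print(t[:3,:3].T@(c-t[:3,3])-[.002,0,0])
E
```

```text
floor 1912 (array([0.58526489, 0.00187609]), array([15.81544304, 57.93997192]), np.float32(-5.9472976))
rim (array([ 0.58368341, -0.01943494]), array([70.09325409, 71.50099945]), np.float32(86.272835))
[[ 7.150e-02  9.974e-01 -1.000e-03  5.825e-01]
 [ 9.974e-01 -7.150e-02  2.000e-04 -4.770e-02]
 [ 1.000e-04 -1.000e-03 -1.000e+00  1.300e-01]
 [ 0.000e+00  0.000e+00  0.000e+00  1.000e+00]]
[[ 0.0202 -0.0218  0.046 ]
 [ 0.0374 -0.0001  0.0475]
 [ 0.0518  0.0215  0.051 ]]
[-0.00057879 -0.00043194  0.01739121]
```

Request:
apply_moves([
  [[0,0,0.06,0,0,0,-1],[0,0,0.12,0,0,0,-1],[0,0,0.165,0,0,0,-1],[0,0,0.17,0,0,0,-1],[0,0,0.17,0,0,0,-1]],
])

```text
time: 15.4
eef_pos: [0.5831, -0.0472, 0.1131]
tool_rot: [2.3, 2.139, 0.0]
contact_force: [-0.3, 0.3, 3.6]
grip_width: 0.0428
gripper_force: 63.3
```

Request:
apply_moves([
  [[0,0,0,0,0,0,0.6],[0,0,0,0,0,0,0.6],[0,0,0,0,0,0,0.6],[0,0,0,0,0,0,0.6],[0,0,-0.2,0,0,0,0.6],[0,0,-0.6,0,0,0,0.6],[0,0,-0.9,0,0,0,0.6],[0,0,-0.9,0,0,0,0.6],[0,0,-0.9,0,0,0,0.6]],
])

```text
time: 16.3
eef_pos: [0.5833, -0.0472, 0.2034]
tool_rot: [2.3, 2.139, 0.001]
contact_force: [-1.6, -0.1, -0.5]
grip_width: 0.0682
gripper_force: 0.0
```

```bash
cat > chk.py <<'E'
from h import *
t=T();print(t.round(4)[:3,3]); f,w=cloud('wrist')
m=(abs(w[...,2]-.0655)<.006)&(w[...,0]>.54)&(w[...,0]<.63)&(w[...,1]>-.14)&(w[...,1]<.17)&(f.min(-1)<200)
n,l,st,_=cv2.connectedComponentsWithStats(m.astype(np.uint8)); i=1+st[1:,4].argmax()
print('blk',rect(w[l==i]),np.percentile(w[l==i][:,2],[5,50,95]))
m=masks(f)['blue']&(w[...,2]>.078)&(w[...,2]<.092)&(w[...,0]<.65);print('cg',m.sum(),m.sum()>9 and rect(w[m]))
E
python3 chk.py; python3 tray.py;  python3 - <<'E'
from h import *
t=T(); plan(.566,-.235,.2,-4)
E
```

```text
[ 0.5833 -0.0472  0.2034]
blk (array([ 0.58362512, -0.03767092]), array([44.75294113, 84.68859863]), np.float32(85.458786)) [0.06441935 0.06555222 0.06658941]
cg 132 (array([ 0.57398132, -0.17086432]), array([ 2.89788556, 28.14999771]), np.float32(-2.589949))
floor 1246 (array([ 0.58214801, -0.04548652]), array([ 57.10779953, 109.51377106]), np.float32(86.38942))
rim (array([ 0.58055389, -0.04584423]), array([ 73.54896545, 124.27664185]), np.float32(86.26027))
call 0 [-0.943 -0.013  0.009] [-0.001 -0.    -0.001]
call 1 [-0.943 -0.015  0.009] [-0.001 -0.    -0.001]
```

The block lies flat in the tray, its top at 65.5 mm against the true 65 mm. Now I go behind the blue grip with the fingers shut.

Request:
apply_moves([
  [[-0.88,-0.01,0,0,0,0,-1],[-0.88,-0.01,0,0,0,0,-1],[-0.88,-0.01,0,0,0,0,-1]],
])

```text
time: 16.7
eef_pos: [0.5748, -0.1386, 0.2015]
tool_rot: [-2.304, -2.135, 0.003]
contact_force: [0.4, 0.5, -0.2]
grip_width: 0.0251
gripper_force: 0.0
```

Request:
apply_moves([
  [[-0.9,-0.01,0,0,0,0,-1],[-0.9,-0.01,0,0,0,0,-1],[-0.9,-0.01,0,0,0,0,-1],[-0.9,-0.01,0.4,0,0,0,-1],[-0.9,-0.01,0.83,0,0,0,-1],[-0.9,-0.01,0.83,0,0,0,-1]],
])

```text
time: 17.3
eef_pos: [0.5643, -0.2218, 0.114]
tool_rot: [-2.292, -2.132, 0.005]
contact_force: [-0.5, 0.5, 0.6]
grip_width: 0.0
gripper_force: 0.0
```

```bash
python3 chk.py; python3 tray.py
```

```text
[ 0.5643 -0.2218  0.114 ]
floor 2440 (array([ 0.57893939, -0.09982972]), array([16.5461216 , 68.92828369]), np.float32(-3.913862))
rim (array([ 0.57610388, -0.10039237]), array([15.25339031, 75.17043304]), np.float32(-4.0167255))Traceback (most recent call last):
  File "chk.py", line 4, in <module>
    n,l,st,_=cv2.connectedComponentsWithStats(m.astype(np.uint8)); i=1+st[1:,4].argmax()
                                                                       ~~~~~~~~~~~~~~~^^
ValueError: attempt to get argmax of an empty sequence
```

Request:
apply_moves([
  [[0.05,0.05,0,0,0,0,-1],[0.09,0.05,0,0,0,0,-1],[0.12,0.05,0,0,0,0,-1],[0.16,0.05,0,0,0,0,-1],[0.2,0.05,0,0,0,0,-1],[0.25,0.05,0,0,0,0,-1],[0.31,0.05,0,0,0,0,-1],[0.37,0.05,0,0,0,0,-1],[0.44,0.05,0,0,0,0,-1],[0.5,0.05,0,0,0,0,-1]],
])

```text
time: 18.4
eef_pos: [0.5767, -0.1745, 0.1199]
tool_rot: [2.3, 2.139, -0.0]
contact_force: [-0.8, -2.6, 2.4]
grip_width: -0.0001
gripper_force: 1.6
```

Request:
apply_moves([
  [[0.07,0,0,0,0,0,-1],[0.14,0,0,0,0,0,-1],[0.21,0,0,0,0,0,-1],[0.28,0,0,0,0,0,-1],[0.35,0,0,0,0,0,-1],[0.42,0,0,0,0,0,-1],[0.48,0,0,0,0,0,-1],[0.54,0,0,0,0,0,-1],[0.58,0,0,0,0,0,-1],[0.6,0,0,0,0,0,-1]],
])

```text
time: 19.4
eef_pos: [0.5809, -0.1147, 0.1198]
tool_rot: [-2.3, -2.14, 0.0]
contact_force: [-2.3, -2.3, 0.6]
grip_width: 0.0001
gripper_force: 1.5
```

```bash
python3 - <<'E'
from h import *
t=T();print(t.round(4))
f,w=cloud('wrist'); f2,w2=cloud('top'); save('c7',np.hstack([cv2.resize(f,(400,300)),cv2.resize(f2[170:270,250:400],(390,300))]))
E
python3 chk.py; python3 red.py
```

```text
[[ 7.210e-02  9.974e-01 -4.000e-04  5.809e-01]
 [ 9.974e-01 -7.210e-02  2.000e-04 -1.147e-01]
 [ 1.000e-04 -4.000e-04 -1.000e+00  1.198e-01]
 [ 0.000e+00  0.000e+00  0.000e+00  1.000e+00]]
[ 0.5812 -0.1147  0.1198]
blk (array([ 0.58507233, -0.00130642]), array([14.20332146, 44.98187637]), np.float32(-4.0995145)) [0.06367438 0.06551494 0.0667555 ]
cg 4668 (array([ 0.57900092, -0.09208232]), array([19.33818817, 32.36529922]), np.float32(-3.9060133))
stop (array([ 0.41787534, -0.0737619 ]), array([2.50503182, 4.62791538]), np.float32(75.04351))
[ 0.25121174 -0.52800365 -0.81811558] [[ 7.000e-04  5.814e-01]
 [ 6.000e-04 -1.151e-01]
 [-1.000e+00  1.199e-01]]
```

View pics/c7.png

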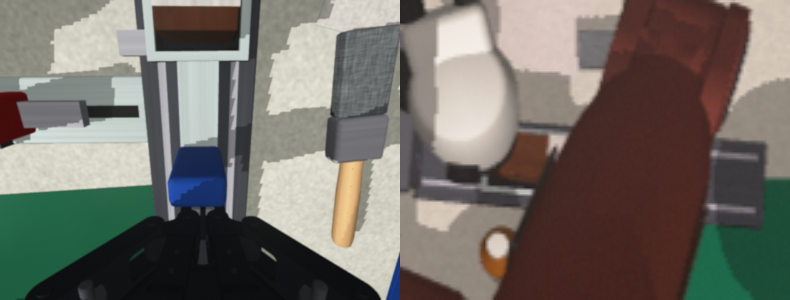

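The grip moved 89 mm, the lug is past the bolt, and the block lies in the tray at (195,25) in the wrist view. Before the last stretch under the scope I check the arm's clearance to its head.

Run:
```python
from h import *
for n in('top','side'):
    f,w=cloud(n); h=hsv(f)
    print(n)
    for zl in np.arange(.1,.9,.05):
        k=(w[...,2]>zl)&(w[...,2]<zl+.05)&(w[...,0]>.45)&(w[...,0]<.72)
        a=k&(w[...,1]<.05)&(w[...,1]>-.3); s=k&(w[...,1]>.05)&(w[...,1]<.3)
        print(round(zl,2),a.sum(),np.percentile(w[a][:,1],99).round(3) if a.sum()>5 else '', s.sum(),np.percentile(w[s][:,1],1).round(3) if s.sum()>5 else '')
```

```text
top
0.1 0  92 0.061
0.15 1  44 0.051
0.2 5  113 0.053
0.25 20 0.049 795 0.055
0.3 106 0.05 1445 0.051
0.35 0  1276 0.072
0.4 0  0 
0.45 9 -0.107 0 
0.5 809 -0.072 0 
0.55 1296 -0.046 0 
0.6 1305 -0.012 0 
0.65 190 -0.02 0 
0.7 0  0 
0.75 0  0 
0.8 0  0 
0.85 0  0 
side
0.1 565 -0.102 358 0.06
0.15 403 -0.099 393 0.051
0.2 676 0.05 399 0.05
0.25 871 0.049 411 0.05
0.3 813 0.05 1129 0.051
0.35 1021 -0.073 309 0.085
0.4 977 -0.067 0 
0.45 1101 -0.136 0 
0.5 1778 -0.087 0 
0.55 1263 -0.072 0 
0.6 453 -0.075 0 
0.65 12 -0.058 0 
0.7 0  0 
0.75 0  0 
0.8 0  0 
0.85 0  0
```

Request:
apply_moves([
  [[0.04,0,0,0,0,0,-1],[0.1,0,0,0,0,0,-1],[0.16,0,0,0,0,0,-1],[0.22,0,0,0,0,0,-1],[0.28,0,0,0,0,0,-1],[0.34,0,0,0,0,0,-1],[0.4,0,0,0,0,0,-1],[0.44,0,0,0,0,0,-1],[0.48,0,0,0,0,0,-1],[0.5,0,0,0,0,0,-1]],
])

```text
time: 20.75
eef_pos: [0.5846, -0.0649, 0.1199]
tool_rot: [-2.3, -2.14, 0.0]
contact_force: [-1.3, -3.1, 1.5]
grip_width: 0.0004
gripper_force: 1.5
```

Request:
apply_moves([
  [[0.02,0,0,0,0,0,-1],[0.05,0,0,0,0,0,-1],[0.08,0,0,0,0,0,-1],[0.11,0,0,0,0,0,-1]],
])

```text
time: 21.15
eef_pos: [0.5851, -0.0586, 0.1202]
tool_rot: [2.299, 2.131, -0.013]
contact_force: [-8.1, -36.9, 3.0]
grip_width: 0.0001
gripper_force: 18.8
```

The push reached a hard stop at 37 N. I back off, lift and check the state.

Request:
apply_moves([
  [[-0.1,0,0,0,0,0,-1],[-0.25,0,0,0,0,0,-1],[-0.6,0,0,0,0,0,-1],[-0.9,0,-0.3,0,0,0,-1],[-0.9,0,-0.8,0,0,0,-1],[-0.9,0,-0.8,0,0,0,-1]],
])

```text
time: 21.75
eef_pos: [0.5818, -0.1464, 0.2058]
tool_rot: [2.296, 2.132, 0.008]
contact_force: [1.1, -0.1, 0.5]
grip_width: -0.0001
gripper_force: 0.0
```

```bash
python3 - <<'E'
from h import *
f,w=cloud('wrist'); save('w8',f); t=T(); print(t[:3,3])
o=np.array([.582,-.046]); ey=np.array([.0675,.9977]); ex=np.array([.9977,-.0675])
s=np.stack([(w[...,:2]-o)@ex,(w[...,:2]-o)@ey],-1)
m=masks(f)['blue']&(abs(w[...,2]-.085)<.006)&(w[...,0]<.65); print('cg s',rect(s[m]), 'travel',rect(s[m])[0][1]+.135)
b=(abs(w[...,2]-.0655)<.004)&(abs(s[...,0])<.04)&(s[...,1]>.05); print('blk s',np.percentile(s[b],[1,50,99],axis=0).round(4),np.median(w[b][:,2]))
r=(abs(w[...,2]-.0305)<.0025)&(f.min(-1)>100)&(abs(s[...,0])<.05)&(s[...,1]>0); print('rim s',np.percentile(s[r],[.5,50,99.5],axis=0).round(4))
E
python3 red.py
```

```text
[ 0.58078375 -0.14546916  0.20306533]
cg s (array([-2.66151428e-05,  7.26487160e-03]), array([18.97696877, 32.25469971]), np.float32(0.14445634)) travel 0.14226487159729004
wrist 0.064 1507 [[0.4309, -0.0638, 0.0667], [0.438, -0.0479, 0.0685], [0.4444, -0.0334, 0.07]] (array([ 0.43783395, -0.04865374]), array([15.64070129, 32.25431442]), np.float32(88.96918))
stop (array([ 0.41579813, -0.04766907]), array([10.54059505, 55.98349762]), np.float32(85.31565))
[-0.17309089  0.90818591 -0.44199754] [[ 4.000e-04  5.789e-01]
 [ 6.000e-04 -1.441e-01]
 [-1.000e+00  1.997e-01]]Traceback (most recent call last):
  File "<stdin>", line 6, in <module>
    return _quantile_unchecked(
        a, q, axis, out, overwrite_input, method, keepdims, weights)
    return _ureduce(a,
                    func=_quantile_ureduce_func,
    ...<5 lines>...
                    overwrite_input=overwrite_input,
                    method=method)
    r = func(a, **kwargs)
    result = _quantile(arr,
                       quantiles=q,
    ...<2 lines>...
                       out=out,
                       weights=wgt)
    slices_having_nans = np.isnan(arr[-1, ...])
                                  ~~~^^^^^^^^^
IndexError: index -1 is out of bounds for axis 0 with size 0
```

View pics/w8.png

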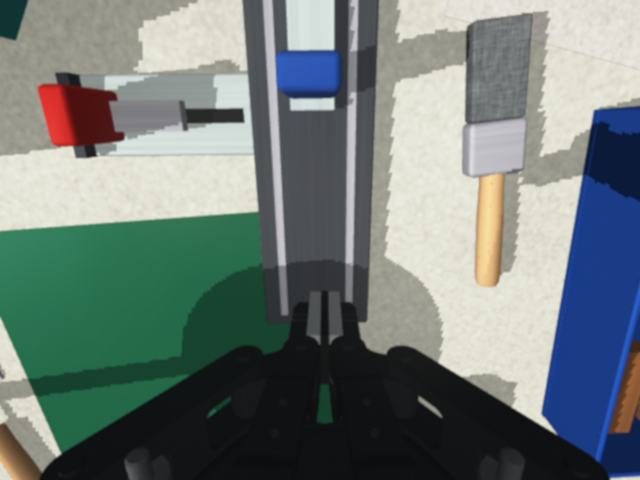

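The last picture shows the grip at (308,75) and the lock at (75,112) out by its stop. The grip sits 20 mm past the housing centre, which is stage y = -25 mm and exactly home (110 - 135). So the carriage also started partly in, at about 18 mm. I check the block numerically.

Run:
```python
from h import *
o=np.array([.582,-.046]); ey=np.array([.0675,.9977]); ex=np.array([.9977,-.0675])
for n in('side','top'):
    f,w=cloud(n); s=np.stack([(w[...,:2]-o)@ex,(w[...,:2]-o)@ey-.1423],-1); ok=(abs(s[...,0])<.05)&(abs(s[...,1])<.08)
    b=ok&(abs(w[...,2]-.0655)<.004); print(n,'blk',b.sum(), np.percentile(s[b],[1,50,99],axis=0).round(4).tolist() if b.sum() else '', np.percentile(w[b][:,2],[5,50,95]).round(4) if b.sum() else '')
    r=ok&(abs(w[...,2]-.0305)<.002)&(f.min(-1)>90); print('rim',r.sum(),np.percentile(s[r],[1,50,99],axis=0).round(4).tolist() if r.sum() else '')
s=monitor.sense(); print(s['time'],s['contact_force'])
```

```text
side blk 294 [[-0.0237, -0.0502], [-0.0026, -0.006], [0.0217, 0.0486]] [0.0623 0.0654 0.0682]
rim 69 [[-0.0465, -0.0645], [-0.0273, -0.0484], [0.0321, 0.0619]]
top blk 76 [[-0.0204, -0.0524], [-0.0078, -0.0412], [0.0232, 0.0456]] [0.0618 0.065  0.0689]
rim 97 [[-0.0453, -0.0774], [-0.0273, -0.0551], [0.0351, 0.0578]]
22.0 [ 0.67754967  0.16266981 -0.38454464]
```

The block lies flat and centred within about 1 mm (x -24 to 22, y -50 to 49 mm in the tray), and the robot touches nothing. I hand it in.

```bash
python3 -c "
from station import job
print(job.finish_job())"
```

```text
the job is handed in; nothing more can be done
None
```

I handed the job in at about 22 s of the 70 s allowed: by my measurements the dark block lies flat and released in the tray, with the carriage at its home stop; the lock moved only about 41 mm of its 50 mm before a hard stop, which I took as its end stop, and no verdict was returned.

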